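# Retire a worn test wheel through the spring-flap chute

## Robot

A 6-joint arm with a two-finger parallel gripper is mounted at the origin on the work surface. World frame = base frame: x ahead of the robot, y to its left, z up, the work surface at z = 0. Lengths are in m, angles in degrees, forces in N, time in s.
With the tool pointing down it reaches from about 0.3 to 0.75 m from the base axis. Payload 8.5 kg.
Tool frame: the origin (TCP) lies at the very end of the fingers, on their centre line; the grasp point (between the pads) lies 19 mm behind it; x points along the fingers, y is the direction in which the jaws open and shut, and the axes are right-handed (so a half turn about x gives the same grasp; the last joint's range is limited). The gripper opens to 85 mm and grips with 20 to 120 N. Pads are 22 mm wide; open, the fingers measure 114 mm over their backs; the gripper's body (76 mm by 85 mm) begins 54 mm behind the grasp point. The pads swing forward as they close: fully open they stand 13 mm farther back than shut.
Start: joints at [60.086, 21.807, 74.336, -0, 83.858, -12.336], TCP at [0.166, 0.524, 0.231] pointing down, gripper open.
Joint ranges: [-178.18, 178.18], [-50.72, 133.34], [12.68, 142.11], [-81.47, 261.47], [9.98, 163.14], [-165.26, 165.26]. Speed limits (degrees/s): [136.94, 136.94, 180, 180, 180, 180].

## Interface

Orientations are given as a 3x3 rotation matrix whose columns are the frame's x, y, z axes.
In Python, from rig import sensors, cams, env gives the robot as it stands.
- The arm moves only by the shell command python3 -m crank 'ROWS' [FORCE]. ROWS is a JSON object of lists of equal length, an entry for each row: "hand": the closure in counts, from 0 (fully open) to 255 (shut); "translation": the shift along the tool's x, y, z in m, a list of three; "dr": the turn, a rotation vector about the tool's x, y, z in rad, a list of three. A call has 1 to 5 rows; each row is the pose to reach, as a shift and turn from the pose commanded when the call began, along the tool's axes at that moment; what a row does not reach only later rows make up. A row lasts 1/10 s, in which the tool goes at most 50 mm and 8.59 degrees, less where a joint would pass 70% of its speed; a pose out of reach is approached as far as the arm can. A call with a gripper value outside its range is refused whole. The fingers move at their own pace and stop on an object; FORCE is the grip in N (left out, the last holds). Time passes only in rows, so rows that repeat a pose let the fingers close. It gives the time, the measured TCP pose, the force and the opening at its end, in the units of the state.
- sensors.observe(): the state, without advancing time (a new reading comes with each control period).
- cams.get_image(name): name is "scene" or "side" or "wrist"; returns (picture, depth): 384x512x3 uint8, blue, green, red; 384x512 float32, m along the optical axis (not along the pixel's ray), 0 where there is no reading.
- cams.calibration(name): a dict with "vertical_fov" (degrees; the focal length in pixels is half the picture's height over the tangent of half this angle, whatever the lens; pixels are square), "cx", "cy" (the principal point, pixels), "extrinsics" (4x4, takes a point from camera to world coordinates). Camera axes: x right, y down, z forward; pixel columns grow to the right and rows downward; lengths in m; the calibration is good to about 2 mm. A picture is of the moment at which its call begins: read the wrist's pose just before it. calibration takes no time and is no camera call; for the wrist camera it gives the pose at the moment of the call.
- env.close_job(): hands the job in, once; it reports no verdict.
The state is a dict: "time_s": time; "q": joint angles; "qvel": joint speeds; "joint_efforts": joint torques, N m; "position": TCP position; "tool_rot": TCP orientation; "ft_force": force on the tool from outside, world axes, zero at the start; "wrist_torque": the same for the moment, N m; "grip_width": finger opening in m.
Only numpy, scipy, OpenCV 4.12 (cv2) and the standard library are available. Lean on these libraries where they do the work, as an engineer would, in place of code of your own. Each camera call takes 0.05 s, during which the arm holds its last target. There are 200 camera calls.

## Task

Take the worn test wheel (yellow hub) from the blue tray, set it gently on its tread on the chute's ramp, in front of the closed clear flap, and let go so that it comes to rest against the flap. Then raise the flap by its red knob so that the wheel rolls under it into the box, and ease the flap all the way down against its spring without letting it slam, then let go. The chute's head, with ramp, flap and knob, is clamped at a different height each time, so feel for it instead of dropping or ramming the wheel; leave the two new wheels and everything else on the bench where they are.

Things in the scene. Friction and masses are not known exactly. Their poses are not given: they have to be found in the camera images.
- worn_wheel_center (a point): centre of the worn wheel: a dark steel disc with a yellow hub, 52 mm diameter, 22 mm wide, 0.1 to 0.21 kg, loose, standing on its tread in one of the tray's three saddles; the point's x axis is the wheel's axle (level, along the tray's x at the start). Pinch it across its two flat faces from above (22 mm). It rolls freely on its tread.
- new_wheel_a_center (a point): centre of a new wheel: same size, bright steel with a blue hub, in another saddle of the tray; leave it
- new_wheel_b_center (a point): centre of the other new wheel, like new_wheel_a; leave it
- tray: fixed shallow blue tray, 150 (x) x 270 (y) mm, floor 12 mm and rims 26 mm high, origin under its centre. Three saddles of two low rubber ribs (top 18 mm above the bench, within 15 mm of the tray's long centre line) at y = -80, 0 and +80 mm hold the wheels, centres about 41.5 mm above the bench, axles along the tray's x; the room beside their flat faces is free.
- chute: fixed white return box, 200 (x) x 150 (y) x 115 (high) mm, origin at the bench under its centre, front facing its own -x. Its head (ramp, hood and flap together) telescopes on it and is clamped 0 to 65 mm above its lowest setting, different each time and NOT reported: feel or look for it. The hood is 160 mm wide. A wheel that rolls in drops 110 to 175 mm.
- ramp_low (a point): fixed point at chute x = -130 mm, y = 0, 135 mm above the bench: mid ramp surface if the head were at its lowest; the true surface is 0 to 65 mm higher. Aluminium ramp, 104 mm wide, side rails 5 mm high, from chute x = -195 to -55 mm, falling 14 degrees towards +x. The shut flap stops the wheel with its centre near chute x = -121 mm.
- knob_low (a point): fixed point at chute x = -30 mm, y = 0, 215 mm high: centre of the red knob, flap shut, if the head were at its lowest; truly 0 to 65 mm higher, always 80 mm above the ramp surface at ramp_low. Cylinder 30 mm long (along chute y), 20 mm thick, on a 10 mm stem, centre 26 mm above the flap's top face. Pinched by its two ends it pivots between the fingers as the flap swings.
- hinge_low (a point): fixed point: middle of the flap's hinge line (along chute y; chute x = +95 mm, 185 mm high) if the head were at its lowest; truly 0 to 65 mm higher. It is 125 mm behind and 30 mm below the knob's centre, and the flap's top face is 4 mm above it.
- flap (a joint): angle of the clear flap, rad: 0 shut, grows as its front edge goes up, at most 1.2. 190 mm long, with a front lip turned down 40 mm, which blocks the ramp when shut; raised 0.35 rad or more it lets the wheel roll under. Spring and weight always pull it shut: about 5 N at the knob when shut, 8 N at 0.6 rad; it snaps shut if let go.
- swab_cup: white cup, 80 mm wide, 85 mm tall, loose, origin under its centre; leave it
- solvent_jar: amber jar, 60 mm wide, 90 mm tall, loose, origin under its centre; leave it
- driver_grip (a point): handle of a loose screwdriver lying on the bench; leave it
- weight_a_center (a point): centre of a loose brass weight, 40 mm wide, 35 mm tall; leave it
- weight_b_center (a point): centre of a loose brass weight, 32 mm wide, 30 mm tall; leave it
Mind the look-alikes: they are no part of the job. What is shaped like the part that bears worn_wheel_center but orange or turquoise is not meant.

How it is judged:
By the outcome, as a careful person would: the job done as asked, in the order asked, and still so for the second after the job is handed in, with the robot touching nothing.
It also fails if it takes over 61 s, if anything falls off the work surface, if the arm or the gripper's body presses on something with over 40 N, if the wrist force passes 120 N, or if a joint passes its speed limit or range.

## Working session

There is one attempt and no reset: what is moved stays moved. The work goes in short steps, Python scripts to look and compute and a shell command to move; the robot and the scene stay as the last step left them, time stands still between calls to the robot, and variables do not carry over. Pictures are saved under pics/ and viewed, about 8 in all and at most 12, crops included, and the job is handed in when it is done.

```bash
ls; mkdir -p pics
cat > h.py <<'E'
import numpy as np, cv2
from rig import sensors, cams, env
def snap(n):
    c=cams.calibration(n); im,d=cams.get_image(n); return im,d,c
def K(c,h=384):
    return h/2/np.tan(np.radians(c["vertical_fov"])/2)
def pts(d,c):
    f=K(c);v,u=np.mgrid[:d.shape[0],:d.shape[1]]
    P=np.stack([(u-c["cx"])/f*d,(v-c["cy"])/f*d,d],-1);E=np.array(c["extrinsics"])
    return P@E[:3,:3].T+E[:3,3]
def ray(u,v,c,z):
    f=K(c);E=np.array(c["extrinsics"]);r=E[:3,:3]@[(u-c["cx"])/f,(v-c["cy"])/f,1]
    return E[:3,3]+r*(z-E[2,3])/r[2]
E
python3 - <<'E'
from h import *
print(sensors.observe())
for n in ["scene","side"]:
    im,d,c=snap(n); cv2.imwrite(f"pics/{n}0.png",im); np.savez(f"pics/{n}0.npz",im=im,d=d); print(n,c)
E
```

```text
pics
{'time_s': 0.0, 'q': array([ 6.00852345e+01,  2.18431159e+01,  7.43832134e+01,  4.17030955e-04,
        8.38585427e+01, -1.23344082e+01]), 'qvel': array([-0.02041947,  0.04847559,  0.03572023, -0.00308338, -0.04274701,
        0.05597246]), 'joint_efforts': array([ 6.34804364e-04, -4.48463702e+01, -2.31268251e+01, -9.45565375e-05,
        4.87824276e-03, -8.55770196e-06]), 'position': array([0.16596856, 0.52406719, 0.23070092]), 'tool_rot': array([[-7.45011082e-04,  3.02043299e-01,  9.53293916e-01],
       [-1.28033070e-03,  9.53293111e-01, -3.02044044e-01],
       [-9.99998903e-01, -1.44555763e-03, -3.23498625e-04]]), 'ft_force': array([ 0.23489133, -0.47136801, -0.89866345]), 'wrist_torque': array([-0.01250506, -0.03625344,  0.01867877]), 'grip_width': 0.08545338489820085}
scene {'vertical_fov': 47.101007535210066, 'cx': 258.3304351859943, 'cy': 187.85308604647835, 'extrinsics': array([[-0.6622791 ,  0.40053481, -0.63321265,  1.40407301],
       [ 0.74914231,  0.33918326, -0.568982  ,  0.74251422],
       [-0.01312197, -0.85119127, -0.52469156,  0.86563106],
       [ 0.        ,  0.        ,  0.        ,  1.        ]])}
side {'vertical_fov': 44.25885222954014, 'cx': 255.09697488890725, 'cy': 191.11701578588577, 'extrinsics': array([[ 0.97421984, -0.11426564,  0.19452267,  0.26981017],
       [-0.22494257, -0.55781421,  0.79890184, -1.20689391],
       [ 0.01722048, -0.82206245, -0.56913687,  1.02337387],
       [ 0.        ,  0.        ,  0.        ,  1.        ]])}
```

View pics/scene0.png

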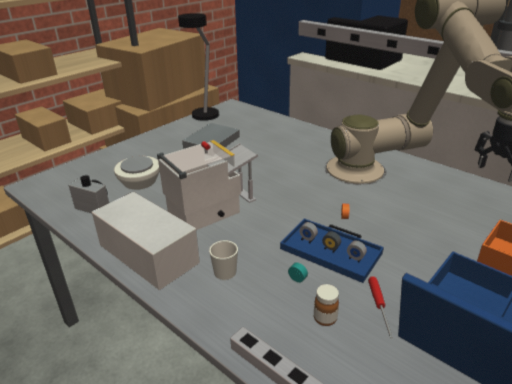

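View pics/side0.png

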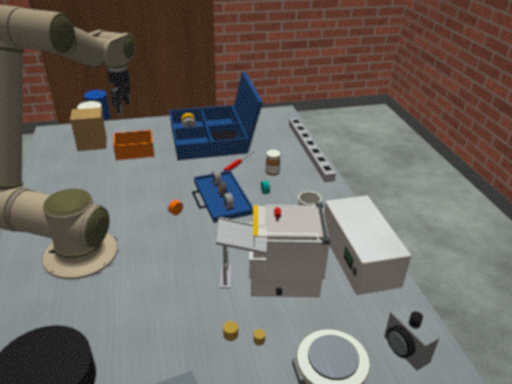

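The scene picture shows the tray with three wheels at about (310,231), (331,241) and (357,250), and the chute with its red knob at (207,147) and ramp at (240,160).

Candidates for the worn wheel: the tray wheel at (331,241) with a yellow hub, two blue-hubbed tray wheels at (310,231) and (357,250), an orange look-alike at (346,211), a turquoise one at (298,272), and a yellow item in the big blue box (side view 188,118). I choose (331,241) and check it in a crop.

Run:
```python
from h import *
S={}
for n in ["scene","side"]:
    z=np.load(f"pics/{n}0.npz"); c=cams.calibration(n); S[n]=(z["im"],z["d"],c,pts(z["d"],c))
a=cv2.resize(S["scene"][0][195:295,270:400],(520,400),interpolation=cv2.INTER_CUBIC)
b=cv2.resize(S["side"][0][160:225,185:255],(280,260),interpolation=cv2.INTER_CUBIC)
o=np.zeros((400,800,3),np.uint8);o[:,:520]=a;o[:260,520:]=b;cv2.imwrite("pics/crop1.png",o)
a=cv2.resize(S["scene"][0][130:230,150:270],(480,400),interpolation=cv2.INTER_CUBIC)
b=cv2.resize(S["side"][0][190:300,205:335],(320,271),interpolation=cv2.INTER_CUBIC)
o=np.zeros((400,800,3),np.uint8);o[:,:480]=a;o[:271,480:]=b;cv2.imwrite("pics/crop2.png",o)
for n in S:
    im,d,c,P=S[n];hsv=cv2.cvtColor(im,cv2.COLOR_BGR2HSV)
    for nm,lo,hi in [("yellow",(20,110,90),(34,255,255)),("red",(0,170,90),(6,255,255)),("blue",(100,110,40),(120,255,255))]:
        m=cv2.inRange(hsv,lo,hi);k,l,st,ce=cv2.connectedComponentsWithStats(m)
        for i in range(1,k):
            if st[i,4]>=12:
                q=P[(l==i)&(d>0)]
                print(n,nm,st[i,4],ce[i].round(1),np.median(q,0).round(3),q.min(0).round(3),q.max(0).round(3))
```

```text
scene yellow 82 [222.  147.4] [ 0.515 -0.213  0.222] [ 0.496 -0.277  0.219] [ 0.535 -0.153  0.225]
scene yellow 40 [329.7 242.5] [0.502 0.213 0.038] [0.496 0.199 0.024] [0.506 0.225 0.053]
scene red 27 [205. 145.] [ 0.578 -0.224  0.251] [ 0.57  -0.239  0.244] [ 0.583 -0.215  0.256]
scene red 216 [376.  291.2] [0.574 0.408 0.023] [0.534 0.371 0.012] [0.612 0.442 0.029]
scene blue 8195 [286.3  40.6] [-0.728 -1.006  0.248] [-1.161 -1.356 -0.238] [-0.699 -0.38   0.5  ]
scene blue 2453 [332.2 252. ] [0.515 0.23  0.013] [0.4   0.072 0.   ] [0.583 0.355 0.06 ]
scene blue 38 [306.4 232.8] [0.509 0.133 0.039] [0.505 0.12  0.027] [0.515 0.147 0.052]
scene blue 50 [354.7 252.1] [0.492 0.293 0.04 ] [0.488 0.277 0.025] [0.497 0.305 0.053]
scene blue 10856 [462.  317.9] [0.679 0.623 0.097] [0.349 0.511 0.001] [0.716 0.752 0.24 ]
side yellow 17 [ 79.8 112.4] [-0.025  0.736  0.15 ] [-0.038  0.709  0.146] [-0.01   0.764  0.154]
side yellow 54 [186.8 115.4] [0.427 0.798 0.061] [0.402 0.786 0.035] [0.456 0.854 0.078]
side yellow 155 [255.  219.9] [ 0.516 -0.201  0.222] [ 0.495 -0.281 -0.003] [0.606 0.147 0.228]
side yellow 146 [230.3 327.5] [ 0.405 -0.411  0.035] [ 0.387 -0.432  0.027] [ 0.423 -0.392  0.041]
side yellow 97 [258.9 334.5] [ 0.473 -0.445  0.03 ] [ 0.46  -0.461  0.02 ] [ 0.488 -0.428  0.035]
side red 47 [233.4 164.1] [0.567 0.401 0.024] [0.533 0.372 0.019] [0.602 0.433 0.03 ]
side red 29 [277. 211.] [ 0.569 -0.233  0.257] [ 0.563 -0.248  0.252] [ 0.576 -0.221  0.259]
side blue 3916 [218.5 125.4] [0.56  0.67  0.056] [ 0.351  0.495 -0.004] [0.712 0.864 0.243]
side blue 300 [98.5 99.4] [0.043 0.967 0.117] [-0.083  0.931 -0.043] [0.071 1.396 0.129]
side blue 1451 [222.5 196.4] [0.48  0.197 0.014] [0.402 0.065 0.004] [0.577 0.358 0.069]
```

View pics/crop1.png

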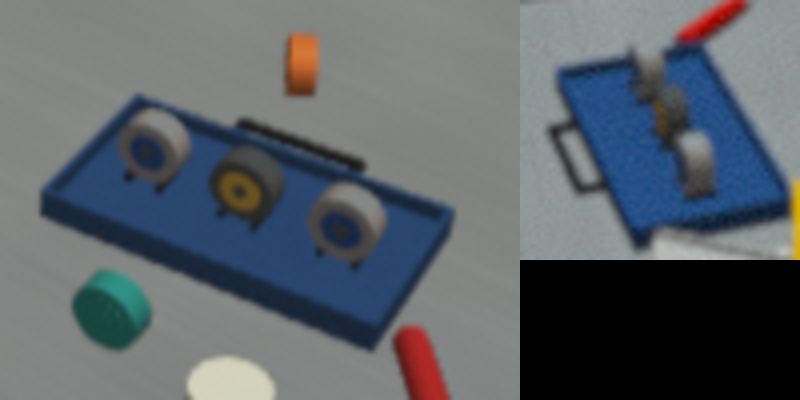

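View pics/crop2.png

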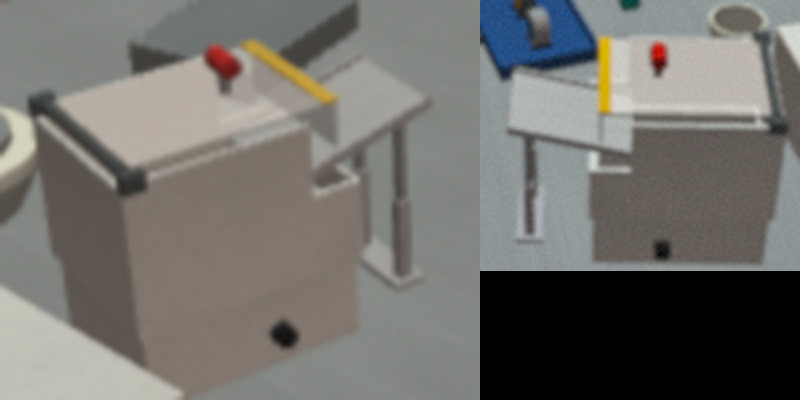

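The close crop confirms the choice: the yellow-hubbed dark wheel is in the middle saddle, with bright blue-hubbed wheels on either side. The second crop shows the chute with its ramp, the flap's yellow edge, the knob and the hinge.

Run:
```python
from h import *
for n in ["scene","side"]:
    z=np.load(f"pics/{n}0.npz"); c=cams.calibration(n);im,d=z["im"],z["d"];P=pts(d,c);hsv=cv2.cvtColor(im,cv2.COLOR_BGR2HSV)
    # yellow strip
    m=(cv2.inRange(hsv,(20,110,90),(34,255,255))>0)&(P[...,2]>.2)&(P[...,0]>.45)&(P[...,0]<.6)&(P[...,1]<-.1)
    q=P[m];mu=q[:,:2].mean(0);w=np.linalg.svd(q[:,:2]-mu)[2][0];t=(q[:,:2]-mu)@w
    print(n,"strip",mu.round(4),w.round(3),np.degrees(np.arctan2(w[1],w[0])),np.ptp(t).round(3),q[:,2].mean())
    # box region rects
    for lo,hi in [(.21,.235)]:
        m=(P[...,2]>lo)&(P[...,2]<hi)&(P[...,0]>.35)&(P[...,0]<.85)&(P[...,1]<-.08)&(P[...,1]>-.42)&(d>0)
        k,l,st,ce=cv2.connectedComponentsWithStats(m.astype(np.uint8))
        i=1+st[1:,4].argmax();q=P[l==i]
        print(" top",st[i,4],cv2.minAreaRect(q[:,:2].astype(np.float32)),np.percentile(q[:,2],[5,50,95]).round(4))
    # ramp
    if n=="side":
        v,u=np.mgrid[:384,:512]
        m=(u>221)&(u<250)&(v>222)&(v<246)&(P[...,2]>.14)&(P[...,2]<.24)
        q=P[m];A=np.c_[q[:,:2],np.ones(len(q))];s,*_=np.linalg.lstsq(A,q[:,2],rcond=None)
        r=q[:,2]-A@s;g=abs(r)<.006;s,*_=np.linalg.lstsq(A[g],q[g,2],rcond=None)
        print(" ramp",g.sum(),s,np.degrees(np.arctan(np.hypot(*s[:2]))),np.degrees(np.arctan2(-s[1],-s[0])))
        on=(abs(P[...,2]-P[...,0]*s[0]-P[...,1]*s[1]-s[2])<.005)&(u>205)&(u<275)&(v>210)&(v<260)
        print(" ramp rect",cv2.minAreaRect(P[on][:,:2].astype(np.float32)),on.sum())
    # tray
    m=(cv2.inRange(hsv,(100,90,30),(122,255,255))>0)&(P[...,2]<.035)&(P[...,0]>.38)&(P[...,0]<.6)&(P[...,1]>.05)&(P[...,1]<.38)
    k,l,st,ce=cv2.connectedComponentsWithStats(m.astype(np.uint8));i=1+st[1:,4].argmax()
    print(" tray",cv2.minAreaRect(P[l==i][:,:2].astype(np.float32)))
    m=(P[...,2]>.05)&(P[...,2]<.08)&(P[...,0]>.38)&(P[...,0]<.6)&(P[...,1]>.05)&(P[...,1]<.38)
    k,l,st,ce=cv2.connectedComponentsWithStats(m.astype(np.uint8))
    for i in range(1,k):
        if st[i,4]>5:print(" wheeltop",st[i,4],P[l==i].mean(0).round(4),P[l==i].max(0).round(3))
```

```text
scene strip [ 0.5152 -0.2141] [-0.237 -0.972] -103.70110315935125 0.129 0.2221786922578537
 top 1394 ((0.6034237146377563, -0.23927094042301178), (0.17613720893859863, 0.20228122174739838), 76.86246490478516) [0.2135 0.2204 0.2239]
 tray ((0.4867764413356781, 0.21253181993961334), (0.16593067348003387, 0.26886487007141113), 8.055647850036621)
 wheeltop 124 [0.502  0.1361 0.0597] [0.513 0.158 0.07 ]
 wheeltop 127 [0.4948 0.2157 0.0602] [0.507 0.237 0.069]
 wheeltop 134 [0.4853 0.2942 0.0602] [0.498 0.316 0.071]
side strip [ 0.513  -0.2196] [-0.226 -0.974] -103.08973539991885 0.133 0.22290831405934622
 top 2440 ((0.6059186458587646, -0.24020549654960632), (0.17161916196346283, 0.19922654330730438), 76.74996185302734) [0.2142 0.221  0.2244]
 ramp 632 [-0.24255761  0.04660987  0.29210772] 13.874099200671834 -10.877365830376679
 ramp rect ((0.4801042973995209, -0.22268158197402954), (0.1410531997680664, 0.15120603144168854), 78.34794616699219) 1146
 tray ((0.48941540718078613, 0.21107861399650574), (0.15221890807151794, 0.2809229791164398), 7.2056565284729)
 wheeltop 56 [0.4822 0.281  0.0612] [0.496 0.304 0.071]
 wheeltop 66 [0.4919 0.201  0.0608] [0.505 0.232 0.072]
 wheeltop 71 [0.499  0.1214 0.0613] [0.513 0.146 0.072]
```

```bash
cat >> h.py <<'E'
from scipy.spatial.transform import Rotation as R
def goal(p,yaw):  # tool pointing down, tool y at world yaw; prints shift, turn, turn size
    s=sensors.observe();T=np.array(s["tool_rot"]);a=np.radians(yaw)
    x=np.array([0,0,-1.]);y=np.array([np.cos(a),np.sin(a),0]);G=np.c_[x,y,np.cross(x,y)]
    dr=R.from_matrix(T.T@G).as_rotvec();t=T.T@(np.array(p)-s["position"])
    print("t",t.round(4).tolist(),"dr",dr.round(4).tolist(),"deg",np.degrees(np.linalg.norm(dr)).round(1),"dist",np.linalg.norm(t).round(3))
E
python3 -c "
from h import *
goal([.4915,.211,.16],6)"
```

```text
t [0.0709, -0.2001, 0.4049] dr [1.1593, 0.0005, 0.0013] deg 66.4 dist 0.457
```

```bash
python3 -m crank '{"hand":[0,0,0,0,0],"translation":[[0.03,-0.1,0.2],[0.03,-0.1,0.2],[0.03,-0.1,0.2],[0.03,-0.1,0.2],[0.03,-0.1,0.2]],"dr":[[0.58,0,0],[0.58,0,0],[0.58,0,0],[0.58,0,0],[0.58,0,0]]}' 40; python3 -c "
from h import *
goal([.4915,.211,.16],6)"
```

```text
time_s: 0.6
position: [0.3284, 0.3661, 0.2006]
tool_rot: [[-0.001, 0.779, 0.627], [-0.001, 0.627, -0.779], [-1.0, -0.001, 0.0]]
ft_force: [0.4, 0.2, 0.0]
grip_width: 0.0855
t [0.0407, 0.0299, 0.2231] dr [0.5731, 0.0008, 0.0011] deg 32.8 dist 0.229
```

```bash
python3 -m crank '{"hand":[0,0,0,0,0],"translation":[[0.041,0.03,0.223],[0.041,0.03,0.223],[0.041,0.03,0.223],[0.041,0.03,0.223],[0.041,0.03,0.223]],"dr":[[0.573,0,0],[0.573,0,0],[0.573,0,0],[0.573,0,0],[0.573,0,0]]}'
python3 - <<'E'
from h import *
im,d,c=snap("wrist");cv2.imwrite("pics/w1.png",im);np.savez("pics/w1.npz",im=im,d=d)
print(c);P=pts(d,c)
m=(P[...,2]>.055)&(P[...,2]<.075)&(d>0)&(P[...,1]>.05)&(P[...,1]<.36)&(P[...,0]>.4)&(P[...,0]<.58)
k,l,st,ce=cv2.connectedComponentsWithStats(m.astype(np.uint8))
for i in range(1,k):
    if st[i,4]>60:print(st[i,4],ce[i].round(),P[l==i].mean(0).round(4),cv2.minAreaRect(P[l==i][:,:2].astype(np.float32)),P[l==i][:,2].max())
goal([.4915,.211,.16],6)
E
```

```text
time_s: 1.1
position: [0.4926, 0.212, 0.1592]
tool_rot: [[-0.001, 0.994, 0.105], [-0.001, 0.105, -0.994], [-1.0, -0.001, 0.0]]
ft_force: [-0.4, -0.2, -0.2]
grip_width: 0.0853
{'vertical_fov': 62.45168534931127, 'cx': 258.5482261020923, 'cy': 196.65688864944778, 'extrinsics': array([[ 9.94454826e-01,  9.94698555e-02,  3.41371867e-02,
         4.84225113e-01],
       [ 1.05164416e-01, -9.39945011e-01, -3.24721146e-01,
         2.95681201e-01],
       [-2.12887141e-04,  3.26510528e-01, -9.45193541e-01,
         3.02694029e-01],
       [ 0.00000000e+00,  0.00000000e+00,  0.00000000e+00,
         1.00000000e+00]])}
1939 [255.  93.] [0.4822 0.2915 0.0646] ((0.4820594787597656, 0.29070785641670227), (0.02208041585981846, 0.04542848467826843), 6.848735332489014) 0.06999319398324463
1438 [257. 195.] [0.4916 0.2152 0.0646] ((0.49199560284614563, 0.2117667943239212), (0.022029712796211243, 0.04616566002368927), 7.3205413818359375) 0.07030923890424207
1092 [255. 279.] [0.4982 0.1379 0.0645] ((0.4988013803958893, 0.13308686017990112), (0.022159501910209656, 0.04445330426096916), 6.526215553283691) 0.07004591441036687
t [-0.0014, -0.003, -0.0011] dr [0.0014, 0.0014, 0.0007] deg 0.1 dist 0.003
```

View pics/w1.png

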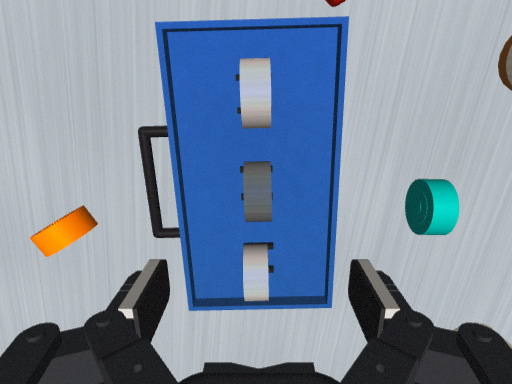

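The wrist view shows the worn wheel at (258,192), between the two bright wheels at (255,93) and (255,279), and it is centred under the gripper. I descend in two steps, then close.

```bash
python3 -m crank '{"hand":[0,0,0,0,0],"translation":[[0.04,0,0],[0.075,0,0],[0.105,0,0],[0.125,0,0],[0.132,0,0]],"dr":[[0,0,0],[-0.01,0,0],[-0.01,0,0],[-0.01,0,0],[-0.01,0,0]]}'; python3 -m crank '{"hand":[120,200,255,255,255],"translation":[[0,0,0],[0,0,0],[0,0,0],[0,0,0],[0,0,0]],"dr":[[0,0,0],[0,0,0],[0,0,0],[0,0,0],[0,0,0]]}' 40;  python3 -m crank '{"hand":[255,255,255],"translation":[[0,0,0],[0,0,0],[0,0,0]],"dr":[[0,0,0],[0,0,0],[0,0,0]]}' 40
```

```text
time_s: 1.65
position: [0.4895, 0.2146, 0.0263]
tool_rot: [[-0.004, 0.993, 0.121], [-0.001, 0.121, -0.993], [-1.0, -0.004, 0.0]]
ft_force: [-0.3, 0.1, 0.6]
grip_width: 0.0857
time_s: 2.15
position: [0.491, 0.2148, 0.029]
tool_rot: [[0.001, 0.993, 0.121], [0.0, 0.121, -0.993], [-1.0, 0.001, -0.0]]
ft_force: [-1.1, 0.2, 4.3]
grip_width: 0.0215
time_s: 2.45
position: [0.491, 0.2148, 0.029]
tool_rot: [[0.001, 0.993, 0.121], [0.0, 0.121, -0.993], [-1.0, 0.001, -0.0]]
ft_force: [-1.3, -0.0, 5.4]
grip_width: 0.0218
```

```bash
python3 -m crank '{"hand":[255,255,255,255,255],"translation":[[-0.01,0,0],[-0.05,0,0],[-0.1,0,0],[-0.15,0,0],[-0.2,0,0]],"dr":[[0,0,0],[0,0,0],[0,0,0],[0,0,0],[0,0,0]]}'
python3 - <<'E'
from h import *
c=np.array([.601,-.238]);a=np.radians(-13.2);X=np.array([np.cos(a),np.sin(a)])
p=c-X*.150;print(p, sensors.observe()["ft_force"],sensors.observe()["grip_width"])
goal([*p,.30],76.8)
E
```

```text
time_s: 2.95
position: [0.49, 0.2145, 0.2309]
tool_rot: [[-0.0, 0.993, 0.121], [-0.0, 0.121, -0.993], [-1.0, -0.0, 0.0]]
ft_force: [0.3, -0.6, -1.9]
grip_width: 0.0216
[ 0.45496316 -0.20374737] [ 0.3329537  -0.63521416 -1.92146373] 0.021636030564220633
t [-0.0691, -0.0853, 0.411] dr [-1.2194, -0.0001, 0.0002] deg 69.9 dist 0.425
```

```bash
python3 -m crank '{"hand":[255,255,255,255,255],"translation":[[-0.035,-0.043,0.205],[-0.035,-0.043,0.205],[-0.035,-0.043,0.205],[-0.035,-0.043,0.205],[-0.035,-0.043,0.205]],"dr":[[-0.61,0,0],[-0.61,0,0],[-0.61,0,0],[-0.61,0,0],[-0.61,0,0]]}';python3 -c "
from h import *
goal([.455,-.2037,.3],76.8)"
```

```text
time_s: 3.45
position: [0.472, 0.0041, 0.2641]
tool_rot: [[0.0, 0.742, 0.671], [-0.0, 0.671, -0.742], [-1.0, -0.0, 0.0]]
ft_force: [0.3, -0.6, -1.2]
grip_width: 0.0214
t [-0.0358, -0.152, 0.1428] dr [-0.6053, 0.0003, 0.0002] deg 34.7 dist 0.212
```

```bash
python3 -m crank '{"hand":[255,255,255,255,255],"translation":[[-0.036,-0.152,0.143],[-0.036,-0.152,0.143],[-0.036,-0.152,0.143],[-0.036,-0.152,0.143],[-0.036,-0.152,0.143]],"dr":[[-0.605,0,0],[-0.605,0,0],[-0.605,0,0],[-0.605,0,0],[-0.605,0,0]]}'
python3 - <<'E'
from h import *
im,d,c=snap("wrist");cv2.imwrite("pics/w2.png",im);np.savez("pics/w2.npz",im=im,d=d)
P=pts(d,c);hsv=cv2.cvtColor(im,cv2.COLOR_BGR2HSV)
for nm,lo,hi in [("yellow",(20,110,90),(34,255,255)),("red",(0,170,90),(6,255,255))]:
    m=cv2.inRange(hsv,lo,hi);k,l,st,ce=cv2.connectedComponentsWithStats(m)
    for i in range(1,k):
        if st[i,4]>=60:
            q=P[(l==i)&(d>0)];print(nm,st[i,4],ce[i].round(1),np.median(q,0).round(4),cv2.minAreaRect(q[:,:2].astype(np.float32)))
print(sensors.observe()["position"])
E
```

```text
time_s: 3.95
position: [0.4543, -0.204, 0.3001]
tool_rot: [[0.0, 0.229, 0.973], [-0.0, 0.973, -0.229], [-1.0, -0.0, 0.0]]
ft_force: [-0.1, 0.5, -1.0]
grip_width: 0.0215
yellow 722 [ 97.4 155.1] [ 0.4063 -0.4086  0.0359] ((0.4061157703399658, -0.40951403975486755), (0.037924423813819885, 0.038370609283447266), 7.171549320220947)
yellow 375 [ 95.5 207.2] [ 0.4744 -0.4422  0.031 ] ((0.4750857651233673, -0.44321414828300476), (0.030199451372027397, 0.03007301688194275), 88.78235626220703)
yellow 425 [188.6 277.2] [ 0.5006 -0.2728  0.2237] ((0.5327764749526978, -0.29926761984825134), (0.022195540368556976, 0.23413628339767456), 51.49342346191406)
yellow 410 [328.6 276.7] [ 0.5259 -0.1628  0.2236] ((0.570805013179779, -0.1533374786376953), (0.24052034318447113, 0.02217232994735241), 10.913780212402344)
red 565 [258.8 358.8] [ 0.5644 -0.2296  0.2546] ((0.5066095590591431, -0.2202892303466797), (0.02867661416530609, 0.1286102682352066), 81.26580047607422)
[ 0.45422483 -0.20829775  0.30048067]
```

View pics/w2.png

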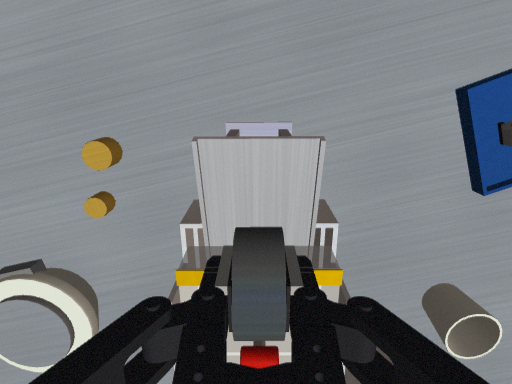

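The ramp is at columns 194 to 324 at row 140 and centred on column 259, the yellow flap edge is at row 277, and the knob is at (259,359). The wheel hangs level over the ramp's middle. I measure the ramp plane from this depth picture.

Run:
```python
from h import *
z=np.load("pics/w2.npz");d=z["d"];c=cams.calibration("wrist");P=pts(d,c)
q=P[150:215,212:306].reshape(-1,3);A=np.c_[q[:,:2],np.ones(len(q))];s=np.linalg.lstsq(A,q[:,2],rcond=None)[0]
print(s,np.degrees(np.arctan(np.hypot(*s[:2]))),np.degrees(np.arctan2(-s[1],-s[0])),np.std(q[:,2]-A@s))
X=np.array([np.cos(np.radians(-13.2)),np.sin(np.radians(-13.2))]);O=np.array([.601,-.238])
for x in(-.13,-.15):p=O+X*x;print(x,p,p@s[:2]+s[2])
for r in (145,180,215):print(r,P[r,[197,320]])
for _ in range(3):print(sensors.observe()["position"])
goal([*(O-X*.14),.24],76.8)
```

```text
[-0.41334392  0.09416345  0.38087062] 22.973734456044102 -12.833477089852446 0.013869799507415553
-0.13 [ 0.47443474 -0.20831439] 0.16515029706950343
-0.15 [ 0.45496316 -0.20374737] 0.17362880165915853
145 [[ 0.40450526 -0.24823766  0.18706531]
 [ 0.42708724 -0.15111587  0.18805994]]
180 [[ 0.43460521 -0.2588207   0.17959606]
 [ 0.45835061 -0.15516725  0.18128467]]
215 [[ 0.48359421 -0.28337108  0.12992602]
 [ 0.5132711  -0.1552107   0.13049803]]
[ 0.45422483 -0.20829775  0.30048067]
[ 0.45422483 -0.20829775  0.30048067]
[ 0.45422483 -0.20829775  0.30048067]
t [0.0605, 0.0048, 0.0096] dr [-0.0007, 0.001, 0.003] deg 0.2 dist 0.061
```

```bash
python3 -m crank '{"hand":[255,255,255,255,255],"translation":[[0.03,0,0.004],[0.06,0,0.012],[0.085,0,0.012],[0.1,0,0.012],[0.105,0,0.012]],"dr":[[0,0,0],[0,0,0],[0,0,0],[0,0,0],[0,0,0]]}';python3 -m crank '{"hand":[255,255,255,255,255],"translation":[[0,0,0],[0.002,0,0],[0.004,0,0],[0.006,0,0],[0.006,0,0]],"dr":[[0,0,0],[0,0,0],[0,0,0],[0,0,0],[0,0,0]]}'
```

```text
time_s: 4.5
position: [0.466, -0.2042, 0.1931]
tool_rot: [[-0.003, 0.233, 0.973], [0.002, 0.973, -0.233], [-1.0, 0.001, -0.003]]
ft_force: [0.5, -0.7, -1.6]
grip_width: 0.0214
time_s: 5.0
position: [0.4667, -0.2047, 0.1883]
tool_rot: [[0.0, 0.233, 0.973], [-0.0, 0.973, -0.233], [-1.0, -0.0, 0.0]]
ft_force: [0.2, -0.6, -1.1]
grip_width: 0.0216
```

```bash
python3 -m crank '{"hand":[255,255,255],"translation":[[0.001,0,0],[0.002,0,0],[0.002,0,0]],"dr":[[0,0,0],[0,0,0],[0,0,0]]}'; python3 -m crank '{"hand":[255,255,255],"translation":[[0.001,0,0],[0.002,0,0],[0.002,0,0]],"dr":[[0,0,0],[0,0,0],[0,0,0]]}'
```

```text
time_s: 5.3
position: [0.4667, -0.2047, 0.1862]
tool_rot: [[-0.0, 0.233, 0.973], [0.0, 0.973, -0.233], [-1.0, 0.0, -0.0]]
ft_force: [-0.4, 0.7, -1.9]
grip_width: 0.0215
time_s: 5.6
position: [0.4667, -0.2047, 0.1842]
tool_rot: [[-0.0, 0.233, 0.973], [0.0, 0.973, -0.233], [-1.0, 0.0, -0.0]]
ft_force: [-0.1, -0.2, -0.7]
grip_width: 0.0214
```

```bash
python3 -m crank '{"hand":[255,255,255],"translation":[[0.001,0,0],[0.002,0,0],[0.002,0,0]],"dr":[[0,0,0],[0,0,0],[0,0,0]]}'; python3 -m crank '{"hand":[255,255,255],"translation":[[0.001,0,0],[0.001,0,0],[0.001,0,0]],"dr":[[0,0,0],[0,0,0],[0,0,0]]}'
```

```text
time_s: 5.9
position: [0.4668, -0.2048, 0.1825]
tool_rot: [[0.0, 0.233, 0.973], [-0.0, 0.973, -0.233], [-1.0, -0.0, 0.0]]
ft_force: [0.5, -0.5, 0.7]
grip_width: 0.0213
time_s: 6.2
position: [0.4669, -0.2048, 0.1824]
tool_rot: [[0.001, 0.233, 0.973], [-0.001, 0.973, -0.233], [-1.0, -0.001, 0.001]]
ft_force: [-2.4, 3.1, 9.1]
grip_width: 0.0216
```

Contact, as predicted, at TCP z 0.182. I ease off slightly and open.

```bash
python3 -m crank '{"hand":[255,170,150,120,100],"translation":[[-0.001,0,0],[-0.001,0,0],[-0.001,0,0],[-0.001,0,0],[-0.001,0,0]],"dr":[[0,0,0],[0,0,0],[0,0,0],[0,0,0],[0,0,0]]}' 20; python3 -m crank '{"hand":[90,90,90,90,90],"translation":[[0,0,0],[0,0,0],[-0.01,0,0],[-0.03,0,0],[-0.05,0,0]],"dr":[[0,0,0],[0,0,0],[0,0,0],[0,0,0],[0,0,0]]}'; python3 -m crank '{"hand":[90,90,90,90,90],"translation":[[-0.03,0,0],[-0.06,0,-0.02],[-0.08,0,-0.04],[-0.08,0,-0.04],[-0.08,0,-0.04]],"dr":[[0,0,0],[0,0,0],[0,0,0],[0,0,0],[0,0,0]]}'
python3 - <<'E'
from h import *
I={}
for n in ["wrist","scene","side"]:
    im,d,c=snap(n);np.savez(f"pics/{n}3.npz",im=im,d=d);I[n]=im
    if n=="wrist":
        P=pts(d,c);hsv=cv2.cvtColor(im,cv2.COLOR_BGR2HSV)
        m=(cv2.inRange(hsv,(0,170,70),(6,255,255))>0)&(d>0)&(P[...,2]>.2)
        q=P[m];print("knob",m.sum(),q.mean(0) if m.any() else 0,cv2.minAreaRect(q[:,:2].astype(np.float32)) if m.any() else 0,q[:,2].max() if m.any() else 0)
o=np.zeros((600,800,3),np.uint8)
o[:300,:400]=cv2.resize(I["wrist"],(400,300));o[:300,400:]=cv2.resize(I["scene"][125:215,180:300],(400,300));o[300:,:400]=cv2.resize(I["side"][190:265,205:305],(400,300))
cv2.imwrite("pics/m3.png",o)
E
```

```text
time_s: 6.7
position: [0.4667, -0.2047, 0.1822]
tool_rot: [[-0.0, 0.233, 0.973], [0.0, 0.973, -0.233], [-1.0, 0.0, -0.0]]
ft_force: [0.2, -0.1, -0.4]
grip_width: 0.0518
time_s: 7.2
position: [0.4667, -0.2047, 0.2336]
tool_rot: [[-0.0, 0.233, 0.973], [0.0, 0.973, -0.233], [-1.0, 0.0, -0.0]]
ft_force: [1.3, -0.8, 0.4]
grip_width: 0.0552
time_s: 7.7
position: [0.4279, -0.1954, 0.3127]
tool_rot: [[0.001, 0.233, 0.972], [-0.001, 0.972, -0.233], [-1.0, -0.0, 0.001]]
ft_force: [0.8, 0.4, -0.8]
grip_width: 0.0551
knob 114 [ 0.56074012 -0.22850781  0.25005908] ((0.4939114451408386, -0.20377372205257416), (0.027853023260831833, 0.14976252615451813), 70.1416244506836) 0.3879507383839956
```

View pics/m3.png

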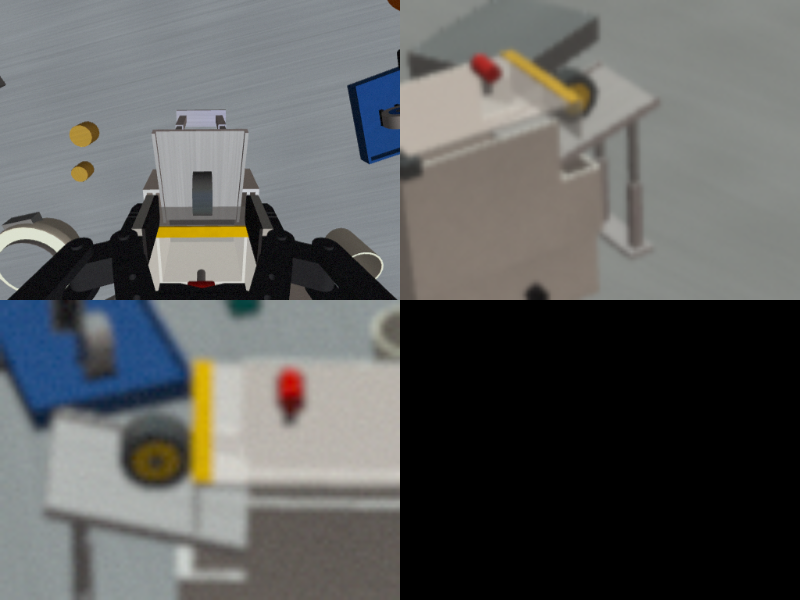

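The wheel is upright on the ramp against the shut flap (wrist panel (202,193), side panel (155,452)), with its axle square to the chute. Next is the knob.

Run:
```python
from h import *
for n in ["scene","side"]:
    z=np.load(f"pics/{n}3.npz");c=cams.calibration(n);im,d=z["im"],z["d"];P=pts(d,c);hsv=cv2.cvtColor(im,cv2.COLOR_BGR2HSV)
    m=(cv2.inRange(hsv,(0,130,70),(8,255,255))>0)&(P[...,1]<-.1)&(P[...,2]>.2)&(P[...,1]>-.35)
    v,u=np.nonzero(m);uc,vc=(u.min()+u.max())/2,(v.min()+v.max())/2
    print(n,uc,vc,m.sum(),ray(u.mean(),v.mean(),c,.2475),P[m].mean(0))
goal([.571,-.2325,.30],76.8)
```

```text
scene 205.5 145.0 39 [ 0.57292928 -0.22901075  0.2475    ] [ 0.5760892  -0.22533305  0.24985212]
side 254.0 190.5 46 [ 0.56133204 -0.19580822  0.2475    ] [ 0.55197052 -0.23233845  0.27410556]
t [0.011, -0.0029, 0.1476] dr [-0.0043, -0.0018, -0.0009] deg 0.3 dist 0.148
```

```bash
python3 -m crank '{"hand":[0,0,0,0,0],"translation":[[0,0,0.045],[0.0,0,0.09],[0.005,-0.002,0.13],[0.01,-0.002,0.148],[0.01,-0.002,0.148]],"dr":[[0,0,0],[0,0,0],[0,0,0],[0,0,0],[0,0,0]]}'; python3 -m crank '{"hand":[0,0,0,0,0],"translation":[[0.02,0,0],[0.04,0,0],[0.055,0,0],[0.065,0,0],[0.068,0,0]],"dr":[[0,0,0],[0,0,0],[0,0,0],[0,0,0],[0,0,0]]}';  python3 -m crank '{"hand":[0,0],"translation":[[0,0,0],[0,0,0]],"dr":[[0,0,0],[0,0,0]]}'
python3 - <<'E'
from h import *
I=[snap(n)[0] for n in ["scene","side"]]
cv2.imwrite("pics/m4.png",np.hstack([cv2.resize(I[0][110:200,170:290],(400,300)),cv2.resize(I[1][180:255,225:325],(400,300))]))
E
```

```text
time_s: 8.35
position: [0.5729, -0.232, 0.2988]
tool_rot: [[-0.004, 0.232, 0.973], [0.003, 0.973, -0.232], [-1.0, 0.002, -0.005]]
ft_force: [-0.5, 0.7, 0.7]
grip_width: 0.0858
time_s: 8.85
position: [0.5707, -0.2316, 0.2335]
tool_rot: [[-0.002, 0.233, 0.973], [0.001, 0.973, -0.233], [-1.0, 0.001, -0.002]]
ft_force: [0.1, 0.6, -0.2]
grip_width: 0.0853
time_s: 9.05
position: [0.5715, -0.2319, 0.2352]
tool_rot: [[0.001, 0.233, 0.973], [-0.001, 0.973, -0.233], [-1.0, -0.0, 0.001]]
ft_force: [0.6, -0.5, -0.2]
grip_width: 0.0855
```

View pics/m4.png

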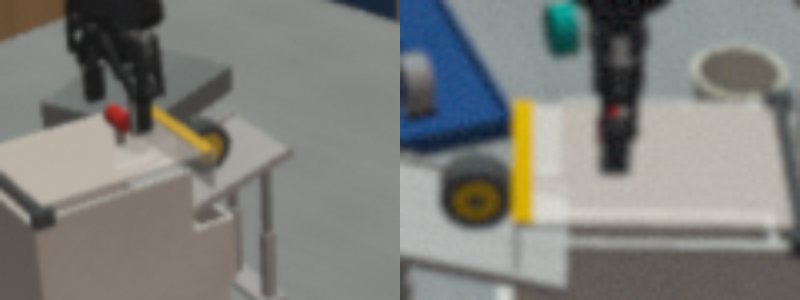

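The knob lies between the open fingers (side panel (612,115), finger at (615,130)), and the wheel is still at the flap. I lower 4 mm and close.

```bash
python3 -m crank '{"hand":[60,100,140,150,160],"translation":[[0.002,0,0],[0.004,0,0],[0.004,0,0],[0.004,0,0],[0.004,0,0]],"dr":[[0,0,0],[0,0,0],[0,0,0],[0,0,0],[0,0,0]]}' 25; python3 -m crank '{"hand":[190,255,255,255],"translation":[[0,0,0],[0,0,0],[0,0,0],[0,0,0]],"dr":[[0,0,0],[0,0,0],[0,0,0],[0,0,0]]}' 40
```

```text
time_s: 9.65
position: [0.5714, -0.2318, 0.2304]
tool_rot: [[0.0, 0.233, 0.973], [-0.0, 0.973, -0.233], [-1.0, -0.0, 0.0]]
ft_force: [0.3, -0.3, 0.3]
grip_width: 0.0318
time_s: 10.05
position: [0.5715, -0.2313, 0.2306]
tool_rot: [[0.0, 0.232, 0.973], [0.001, 0.973, -0.232], [-1.0, 0.001, 0.0]]
ft_force: [1.1, 4.9, 2.5]
grip_width: 0.0295
```

```bash
python3 -m crank '{"hand":[255,255,255,255,255],"translation":[[-0.006,0,0.0015],[-0.0123,0,0.0036],[-0.018,0,0.006],[-0.0242,0,0.0085],[-0.0242,0,0.0085]],"dr":[[0,0,0],[0,0,0],[0,0,0],[0,0,0],[0,0,0]]}' 50
```

```text
time_s: 10.55
position: [0.5794, -0.2331, 0.2533]
tool_rot: [[-0.003, 0.232, 0.973], [0.003, 0.973, -0.232], [-1.0, 0.002, -0.004]]
ft_force: [1.8, 5.2, -11.3]
grip_width: 0.0292
```

```bash
python3 -m crank '{"hand":[255,255,255,255,255],"translation":[[-0.0114,0,0.006],[-0.0221,0,0.0131],[-0.0321,0,0.0212],[-0.0367,0,0.0256],[-0.0367,0,0.0256]],"dr":[[0,0,0],[0,0,0],[0,0,0],[0,0,0],[0,0,0]]}'; python3 -m crank '{"hand":[255,255,255,255,255],"translation":[[0,0,0],[0,0,0],[0,0,0],[0,0,0],[0,0,0]],"dr":[[0,0,0],[0,0,0],[0,0,0],[0,0,0],[0,0,0]]}'
python3 - <<'E'
from h import *
I=[snap(n)[0] for n in ["scene","side"]]
cv2.imwrite("pics/m5.png",np.hstack([cv2.resize(I[0][100:220,150:310],(400,300)),cv2.resize(I[1][165:285,200:360],(400,300))]))
E
```

```text
time_s: 11.05
position: [0.6039, -0.2387, 0.2894]
tool_rot: [[-0.006, 0.232, 0.973], [0.004, 0.973, -0.232], [-1.0, 0.003, -0.007]]
ft_force: [-3.2, 7.4, -10.0]
grip_width: 0.0287
time_s: 11.55
position: [0.6036, -0.2387, 0.2891]
tool_rot: [[-0.006, 0.232, 0.973], [0.004, 0.973, -0.232], [-1.0, 0.003, -0.007]]
ft_force: [-2.3, 7.2, -11.1]
grip_width: 0.029
```

View pics/m5.png

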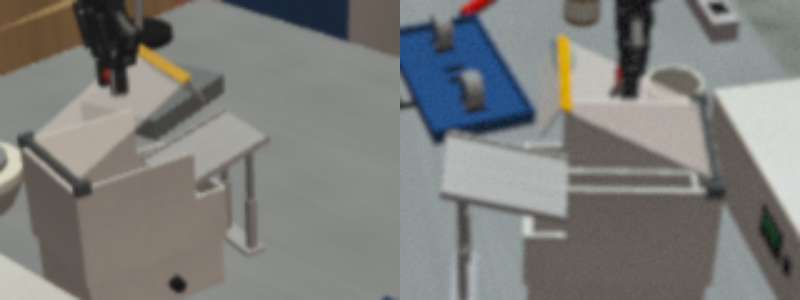

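The flap is raised (yellow edge at (567,70)) and the ramp is empty in both views, so the wheel has rolled in. I lower the flap slowly along the arc.

```bash
python3 -m crank '{"hand":[255,255,255,255,255],"translation":[[0.0046,0,-0.0044],[0.0146,0,-0.0125],[0.0253,0,-0.0196],[0.0367,0,-0.0256],[0.0367,0,-0.0256]],"dr":[[0,0,0],[0,0,0],[0,0,0],[0,0,0],[0,0,0]]}'; python3 -m crank '{"hand":[255,255,255,255,255],"translation":[[0.006,0,-0.0025],[0.0119,0,-0.0049],[0.016,0,-0.0063],[0.019,0,-0.0073],[0.021,0,-0.0079]],"dr":[[0,0,0],[0,0,0],[0,0,0],[0,0,0],[0,0,0]]}'
```

```text
time_s: 12.15
position: [0.5787, -0.2329, 0.2532]
tool_rot: [[-0.003, 0.232, 0.973], [0.003, 0.973, -0.232], [-1.0, 0.002, -0.003]]
ft_force: [-1.2, 6.3, -3.8]
grip_width: 0.0288
time_s: 12.65
position: [0.5718, -0.2314, 0.2338]
tool_rot: [[-0.0, 0.232, 0.973], [0.001, 0.973, -0.232], [-1.0, 0.001, -0.0]]
ft_force: [-1.7, 6.5, 8.0]
grip_width: 0.0289
```

```bash
python3 -m crank '{"hand":[255,255,255,255,255],"translation":[[0.001,0,-0.0002],[0.0015,0,-0.0003],[0.002,0,-0.0005],[0.003,0,-0.0006],[0.003,0,-0.0006]],"dr":[[0,0,0],[0,0,0],[0,0,0],[0,0,0],[0,0,0]]}'; python3 -m crank '{"hand":[255,255,255],"translation":[[0.0005,0,0],[0.001,0,0],[0.001,0,0]],"dr":[[0,0,0],[0,0,0],[0,0,0]]}'
```

```text
time_s: 13.15
position: [0.5719, -0.2314, 0.2337]
tool_rot: [[0.004, 0.232, 0.973], [-0.001, 0.973, -0.232], [-1.0, -0.0, 0.004]]
ft_force: [-2.9, 7.2, 12.5]
grip_width: 0.0288
time_s: 13.45
position: [0.5718, -0.2314, 0.2335]
tool_rot: [[0.005, 0.232, 0.973], [-0.002, 0.973, -0.232], [-1.0, -0.001, 0.005]]
ft_force: [-5.4, 9.2, 16.2]
grip_width: 0.0292
```

The force rises while z stays 3 mm above the start height, so the flap is stopped. It could be shut with the knob slipped in the grip, or something could be under the lip. I check the flap edge's height before letting go.

Run:
```python
from h import *
I=[]
for n in ["scene","side"]:
    c=cams.calibration(n);im,d,_=snap(n);I.append(im)
    z=np.load(f"pics/{n}0.npz")
    for a,b in[(z["im"],z["d"]),(im,d)]:
        P=pts(b,c);m=(cv2.inRange(cv2.cvtColor(a,cv2.COLOR_BGR2HSV),(20,110,90),(34,255,255))>0)&(P[...,2]>.2)&(P[...,1]<-.1)&(P[...,1]>-.3)&(P[...,0]<.6)
        v,u=np.nonzero(m);print(n,m.sum(),u.mean(),v.mean(),P[m].mean(0).round(4))
cv2.imwrite("pics/m6.png",np.hstack([cv2.resize(I[0][100:220,150:310],(400,300)),cv2.resize(I[1][165:285,200:360],(400,300))]))
```

```text
scene 82 221.9878048780488 147.4390243902439 [ 0.5152 -0.2141  0.2222]
scene 86 222.11627906976744 147.6860465116279 [ 0.5174 -0.2112  0.223 ]
side 119 255.49579831932772 220.38655462184875 [ 0.513  -0.2196  0.2229]
side 123 253.8048780487805 217.8861788617886 [ 0.5092 -0.2172  0.2294]
```

View pics/m6.png

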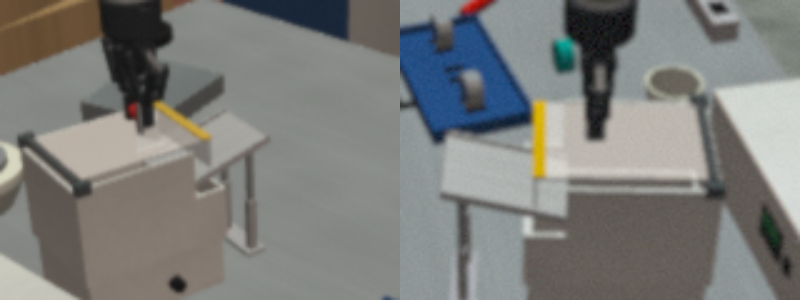

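Run:
```python
from h import *
for n in ["scene","side"]:
    c=cams.calibration(n);im,d,_=snap(n);np.savez(f"pics/{n}7.npz",im=im,d=d)
    for k in("0","3","7"):
        z=np.load(f"pics/{n}{k}.npz");P=pts(z["d"],c);m=(cv2.inRange(cv2.cvtColor(z["im"],cv2.COLOR_BGR2HSV),(20,110,90),(34,255,255))>0)
        kk,l,st,ce=cv2.connectedComponentsWithStats(m.astype(np.uint8))
        for i in range(1,kk):
            q=P[(l==i)&(z["d"]>0)]
            if st[i,4]>40 and len(q) and .2<np.median(q[:,2])<.26 and -.3<np.median(q[:,1])<-.1:print(n,k,st[i],ce[i].round(2),np.percentile(q[:,2],[10,50,90]).round(4))
```

```text
scene 0 [211 140  23  16  82] [221.99 147.44] [0.2204 0.2223 0.2242]
scene 3 [211 140  26  18 113] [225.06 148.86] [0.1982 0.2219 0.2236]
scene 7 [211 140  23  16  86] [222.12 147.69] [0.2195 0.2215 0.224 ]
side 0 [252 205   6  31 155] [254.99 219.89] [0.0114 0.2223 0.2249]
side 3 [252 205   6  31 165] [254.81 220.35] [0.0152 0.2219 0.2247]
side 7 [252 205   6  31 154] [254.97 219.99] [0.013  0.2215 0.2237]
```

The flap edge is exactly where it was when shut (same pixel box, z 0.2215 against 0.222), so the flap is down and the knob only slipped in the pads. I relieve the press, open, and retreat upward.

```bash
python3 -m crank '{"hand":[255,255,255],"translation":[[-0.001,0,0],[-0.002,0,0],[-0.002,0,0]],"dr":[[0,0,0],[0,0,0],[0,0,0]]}'; python3 -m crank '{"hand":[150,120,60,0,0],"translation":[[0,0,0],[0,0,0],[0,0,0],[0,0,0],[0,0,0]],"dr":[[0,0,0],[0,0,0],[0,0,0],[0,0,0],[0,0,0]]}'; python3 -m crank '{"hand":[0,0,0,0,0],"translation":[[-0.02,0,0],[-0.05,0,0],[-0.09,0,0],[-0.12,0,-0.03],[-0.14,0,-0.07]],"dr":[[0,0,0],[0,0,0],[0,0,0],[0,0,0],[0,0,0]]}'; python3 -m crank '{"hand":[0,0,0,0,0],"translation":[[0,0,-0.05],[0,0,-0.1],[0,0,-0.12],[0,0,-0.12],[0,0,-0.12]],"dr":[[0,0,0],[0,0,0],[0,0,0],[0,0,0],[0,0,0]]}'
python3 - <<'E'
from h import *
I=[]
for n in ["scene","side","wrist"]:
    c=cams.calibration(n);im,d,_=snap(n);P=pts(d,c);I.append(im);m=(cv2.inRange(cv2.cvtColor(im,cv2.COLOR_BGR2HSV),(20,110,90),(34,255,255))>0)
    kk,l,st,ce=cv2.connectedComponentsWithStats(m.astype(np.uint8))
    for i in range(1,kk):
        q=P[(l==i)&(d>0)]
        if st[i,4]>30:print(n,st[i],ce[i].round(2),np.median(q,0).round(4))
o=np.zeros((600,800,3),np.uint8)
for k,im in enumerate(I):o[300*(k//2):300*(k//2)+300,400*(k%2):400*(k%2)+400]=cv2.resize(im,(400,300))
o[300:,400:]=cv2.resize(I[1][165:285,200:360],(400,300))
cv2.imwrite("pics/m8.png",o)
E
```

```text
time_s: 13.95
position: [0.5719, -0.2313, 0.2338]
tool_rot: [[0.003, 0.232, 0.973], [-0.001, 0.973, -0.232], [-1.0, 0.0, 0.003]]
ft_force: [-3.0, 7.9, 8.4]
grip_width: 0.0287
time_s: 14.45
position: [0.5713, -0.232, 0.2314]
tool_rot: [[-0.0, 0.233, 0.972], [-0.0, 0.972, -0.233], [-1.0, -0.0, -0.0]]
ft_force: [0.0, 0.7, -0.1]
grip_width: 0.0851
time_s: 14.95
position: [0.5033, -0.2158, 0.3729]
tool_rot: [[0.002, 0.232, 0.973], [-0.001, 0.973, -0.232], [-1.0, -0.001, 0.002]]
ft_force: [-0.2, -1.0, -0.2]
grip_width: 0.0856
time_s: 15.45
position: [0.3868, -0.1878, 0.3718]
tool_rot: [[0.001, 0.233, 0.972], [-0.001, 0.972, -0.233], [-1.0, -0.0, 0.001]]
ft_force: [1.0, -0.8, -0.3]
grip_width: 0.0854
scene [211 140  23  16  82] [221.99 147.44] [ 0.5151 -0.2178  0.2223]
side [252 205   6  31 155] [254.99 219.89] [ 0.5158 -0.2017  0.2223]
side [224 321  14  13 147] [230.31 327.38] [ 0.4049 -0.4113  0.0347]
side [254 330  11  10  96] [258.98 334.43] [ 0.4734 -0.4444  0.0297]
wrist [113 178  27  24 456] [125.61 189.39] [ 0.4059 -0.409   0.036 ]
wrist [114 223  22  17 245] [122.93 231.05] [ 0.4749 -0.4428  0.0311]
wrist [ 197  289  125   13 1427] [258.61 294.73] [ 0.5137 -0.2184  0.2236]
```

View pics/m8.png

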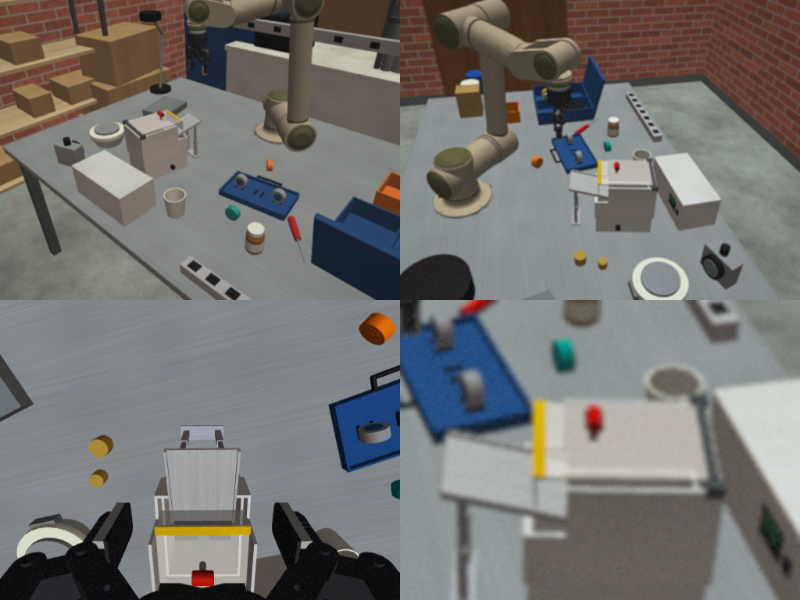

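The flap is shut, with its pixel box identical to the start. The ramp and bench show no wheel, the two new wheels are in their saddles, everything else is unmoved, and the robot is clear. I hand in.

```bash
python3 -c "
from rig import env
print(env.close_job())"
```

```text
the job is handed in; nothing more can be done
None
```

The worn wheel went into the return box, the flap was eased shut, and I handed the job in about 15.6 s into the 61 s limit.

- **Wheel:** I took the yellow-hubbed wheel from the middle saddle. I lowered it in 2 mm then 1 mm steps until I felt the ramp, with the head about 32 mm above its lowest setting. The force peaked at about 9 N. Once released, it came to rest upright against the flap.
- **Flap:** I raised it by the knob to about 0.5 rad. Both fixed cameras then showed the ramp empty. I lowered it along its arc, let go, and moved the gripper clear.

**Last checks**
- The flap edge is at exactly the same pixels and height as at the start (z 0.222 m), so it is fully shut.
- The ramp is empty and no worn wheel shows on the bench. The two new wheels, weights, cup, jar, screwdriver and look-alikes look unmoved, and the robot touches nothing.

**Disagreements and gaps**
- On lowering, the hand stopped 3 mm above the height where it had gripped the knob, and the force rose to 16 N. The cameras showed the flap already shut, so I take it that the knob had slipped in the pads.
- One plane fit of the ramp was spoiled by other surfaces, so I did not use it.
- I did not see the wheel inside the box; I infer it from the empty ramp and bench.

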